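Ready the canisters and vent the drying oven

ROBOT

A 7-joint arm with a two-finger parallel gripper is mounted at the origin on the work surface. World frame = base frame: x ahead of the robot, y to its left, z up, the work surface at z = 0. Lengths are in m, angles in rad, forces in N, time in s.
With the tool pointing down it reaches from about 0.4 to 0.75 m from the base axis. Payload 19.5 kg.
Tool frame: the origin (TCP) lies midway between the tips of the shut fingers; the grasp point (between the pads) lies 19 mm behind it; z points along the fingers, y is the direction in which the jaws open and shut (so a half turn about z gives the same grasp; the last joint's range is limited). The gripper opens to 85 mm and grips with 20 to 120 N. Pads are 22 mm wide; open, the fingers measure 114 mm over their backs; the gripper's body (76 mm by 85 mm) begins 54 mm behind the grasp point. The pads swing forward as they close: fully open they stand 13 mm farther back than shut.
Start: joints at [1.262, 0.707, -0.028, 1.485, 0.022, 0.951, -0.075], TCP at [0.152, -0.555, 0.231] pointing down, gripper open.
Joint ranges: [-2.71, 2.71], [-0.32, 2.16], [-1.57, 1.52], [0, 2.45], [-1.46, 4.6], [0, 2.02], [-2.83, 2.83]. Speed limits (rad/s): [1.89, 1.89, 2.57, 2.57, 3.01, 3.01, 3.01].

INTERFACE

Orientations are given as a unit quaternion [x, y, z, w].
In Python, from rig import bot gives the robot as it stands. Calls block until the motion is done:
- bot.move_to(position, orientation): joint-space move of the TCP to a pose.
- bot.move_straight(position, ori=None, feed=0.15, force_limit=None): straight line of the TCP; ori=None keeps the orientation; feed is the mean speed in m/s. With force_limit (N) it stops when the force on the tool has changed by that much, and returns True; else False.
- bot.set_joints(angles): joint-space move.
- bot.move_gripper(opening, grasp_force=None): finger opening in m; grasp_force is the grip in N (None keeps the last); returns when the fingers have stopped.
- bot.dwell(seconds).
- bot.solve_ik(position, orientation): joint angles nearest the present ones, or None.
- bot.read_camera(name): name is "scene" or "side" or "wrist"; returns a dict with "pixels" (400x640x3 uint8, red, green, blue), "fov_y" (degrees; the focal length in pixels is half the picture's height over the tangent of half this angle, whatever the lens; pixels are square), "cx", "cy" (the principal point, pixels), "k1" (the pictures are not rectified: a ray, as slopes to the right and down, at radius r is drawn at 1 + k1 r^2 times it, then the intrinsics apply), "world_from_camera" (4x4, takes a point from camera to world coordinates); the wrist camera has in their place "hand_eye" (4x4, takes a point from camera to tool coordinates, whose origin is the TCP and whose axes are the flange's). Camera axes: x right, y up, looking along -z (the intrinsics and any distortion apply to the point x, -y, -z); pixel columns grow to the right and rows downward; lengths in m; the calibration is good to about 2 mm. A picture is of the moment at which its call begins: read the wrist's pose just before it. There is no depth.
A pose or a line that the arm cannot do raises bot.Unreachable and nothing moves.
- bot.finish_job(): hands the job in, once; it reports no verdict.
Trained networks look in a picture, given as the dict that the camera call returned (one of the last four; its "shot" number tells which), for a name from the list of things; names that differ only in an ending like _2 or _b are one class to them, and where a whole thing is asked for, a point or a joint stands for the part that bears it (a point fixed in the world has none). Each returns a list of dicts, best first, with "p" (0 to 1); they miss things now and then, are a little off and sometimes report something else, mostly with a low value. They report only what shows in the picture. A call takes as long as a camera call.
- bot.trace(picture, thing): "region" (400x640 bool, what is visible of it).
- bot.pinpoint(picture, thing): "xyz" ([x, y, z] in m, in world coordinates, good to about 4 mm: a listed point, or the origin of a listed thing).
Readings, each from a call of its own:
- bot.current_clock(): time.
- bot.current_joint_positions(): joint angles.
- bot.current_qvel(): joint speeds.
- bot.current_joint_efforts(): joint torques, N m.
- bot.current_eef_pos(): TCP position.
- bot.current_ee_rot(): TCP orientation.
- bot.current_force(): force on the tool from outside, world axes, zero at the start.
- bot.current_ft_torque(): the same for the moment, N m.
- bot.current_finger_gap(): finger opening in m.
Only numpy, scipy, OpenCV 4.12 (cv2) and the standard library are available. Lean on these libraries where they do the work, as an engineer would, in place of code of your own. Each camera call takes 0.05 s, during which the arm holds its last target.

TASK

Get the next drying load ready and vent the oven. First stand the two loose desiccant canisters upright in the two empty cells of the divided metal carrier, one per cell, setting them down rather than dropping them. Then break the oven's lid free from its stuck seal without letting it swing wide, and hold it ajar with the gripper, about 30 mm (two fingers) at the front edge, to let the damp air out: finish while still holding it there, and leave the third canister, the wire brush and the steel offcut where they are.

Things in the scene. Friction and masses are not known exactly. Their poses are not given: they have to be found in the camera images.
- carrier: loose open carrier of bare sheet metal, 204 x 70 mm and 50 mm high, walls 3 mm, 1.6 kg, with three square cells in a row along its own x axis, each 64 mm inside and 67 mm from the next; origin at the centre of its underside, z up; inner floor 3 mm above the origin. Two thin dividers as high as the walls
- cell0 (a point): centre of the inner floor of the first cell (the end cell at the carrier's -x end), empty at the start; axes as the carrier
- cell1 (a point): centre of the inner floor of the middle cell, empty at the start
- cell2 (a point): centre of the inner floor of the end cell at the carrier's +x end, where the third canister already stands
- canister_a: loose desiccant canister to be placed: aluminium cylinder with an orange vented cap, 50 mm diameter all the way up, 95 mm tall, about 0.2 to 0.35 kg, standing upright on the bench; origin at the centre of its underside, z up
- canister_b: the other loose canister to be placed, the same kind and size
- canister_c: third canister, the same kind and size, already standing in cell2 of the carrier: leave it there
- oven: bench-top drying oven, a fixed green steel box 300 mm deep (its x) and 320 mm wide (its y); origin at the centre of its underside, z up, its front faces its own -x (towards the robot); the closed lid's top at 235 mm. The lid's rim seal is stuck at the start: lifting at the handle takes a peak of about 12 to 22 N, lid's weight included, in the first 7 mm of rise; then it lets go for good and only the weight is left, 4 to 6 N
- oven_lid: the oven's green lid, 300 x 320 mm, 30 mm thick, 0.7 to 1.1 kg, hinged along its rear edge (the hinge line runs along the lid's y axis, 150 mm to +x of its origin); origin at the centre of its underside (oven's frame, closed: 0, 0, 205 mm); with the lid closed its axes are those of the oven. It opens by its front edge rising: tilted by 0.1 rad about the hinge, its front edge is 30 mm up. Not balanced: it falls shut when let go
- oven_handle (a point): centre of the lid's handle: a round black bar, 14 mm diameter, 130 mm long along the oven's y axis, on two steel posts 110 mm apart; bar's centre 45 mm above the lid's top and 35 mm behind its front edge (lid's frame: -115, 0, 75 mm, so 265 mm in front of the hinge line and 75 mm above it), 280 mm above the bench when closed; axes as the lid. Free space all round between the posts
- wire_brush: wire brush with a wooden handle, 260 mm long, lying on its side on the bench near the robot, a bystander: leave it alone
- channel: short offcut of bright steel channel, 70 x 50 x 38 mm, lying on the bench beyond the canisters, a bystander: leave it alone

How it is judged:
By the outcome, as a careful person would: the job done as asked, in the order asked, and still so for the second after the job is handed in, while the arm keeps its last pose, push and grip.
It also fails if it takes over 72 s, if anything falls off the work surface, if the arm or the gripper's body presses on something with over 40 N, if the wrist force passes 120 N, or if a joint passes its speed limit or range.

## Working session

There is one attempt and no reset: what is moved stays moved. The work goes in short steps, each a Python script; the robot and the scene stay as the last script left them, time stands still between calls to the robot, and variables do not carry over. Pictures are saved under pics/ and viewed, and the job is handed in when it is done.

```bash
ls; mkdir -p pics; python3 - <<'E'
from rig import bot
import cv2,numpy as np
for n in ["scene","side","wrist"]:
    p=bot.read_camera(n)
    cv2.imwrite(f"pics/{n}0.png",p["pixels"][:,:,::-1])
    print(n,p["fov_y"],p["cx"],p["cy"],p["k1"],p.get("world_from_camera",p.get("hand_eye")))
    for t in ["carrier","cell0","cell1","cell2","canister_a","oven","oven_handle","oven_lid","wire_brush","channel"]:
        for r in bot.pinpoint(p,t)[:4]:
            if r["p"]>.2: print(t,np.round(r["xyz"],3),round(r["p"],2))
print(bot.current_clock(),bot.current_eef_pos(),bot.current_ee_rot())
E
```

```text
pics
scene 42.557296456479435 318.0376317056207 194.14894775249596 -0.11275744423542823 [[-0.17614266 -0.83409658  0.52273957  1.26998829]
 [ 0.98436351 -0.15006135  0.09225004  0.11314694]
 [ 0.00149756  0.53081493  0.84748644  1.34949422]
 [ 0.          0.          0.          1.        ]]
carrier [ 0.493 -0.295  0.001] 0.96
cell0 [ 0.559 -0.286  0.001] 0.92
cell0 [ 0.426 -0.301  0.001] 0.9
cell0 [ 0.497 -0.293  0.006] 0.64
cell1 [ 0.559 -0.286  0.001] 0.92
cell1 [ 0.426 -0.301  0.001] 0.9
cell1 [ 0.497 -0.293  0.006] 0.64
cell2 [ 0.559 -0.286  0.001] 0.92
cell2 [ 0.426 -0.301  0.001] 0.9
cell2 [ 0.497 -0.293  0.006] 0.64
canister_a [ 0.453 -0.057 -0.002] 0.98
canister_a [ 0.562 -0.29   0.   ] 0.91
canister_a [ 0.631 -0.085  0.002] 0.86
oven [0.531 0.212 0.281] 0.5
oven_handle [0.528 0.215 0.279] 0.91
oven_lid [0.64  0.253 0.204] 0.76
wire_brush [0.362 0.024 0.003] 0.79
wire_brush [ 0.423 -0.301  0.002] 0.34
channel [ 0.774 -0.152  0.006] 0.62
side 51.128572828888295 324.6977236584306 202.5952822699124 -0.07044800025793879 [[-0.80967948  0.45011871 -0.37657972  0.17425609]
 [-0.586
[... 546 characters left out ...]
-0.291  0.004] 0.9
canister_a [ 0.632 -0.087 -0.   ] 0.71
oven_handle [0.526 0.213 0.28 ] 0.57
oven_lid [0.636 0.248 0.202] 0.63
wire_brush [ 0.365  0.024 -0.001] 0.67
channel [ 0.77  -0.151 -0.004] 0.72
channel [ 0.628 -0.082 -0.   ] 0.47
wrist 62.30058562599189 321.54147550449835 204.98912539711603 -0.05101245555234504 [[ 7.47395249e-04  9.47535820e-01  3.19648732e-01  8.20844978e-02]
 [ 9.99999647e-01 -8.30999635e-04  1.25159061e-04  1.57802329e-03]
 [ 3.84220673e-04  3.19648525e-01 -9.47536106e-01 -1.42953529e-01]
 [ 0.00000000e+00  0.00000000e+00  0.00000000e+00  1.00000000e+00]]
1.65 [ 0.15159984 -0.55465131  0.23127558] [ 9.91119096e-01  1.32977203e-01  1.21287122e-05 -2.74275161e-05]
```

View pics/scene0.png

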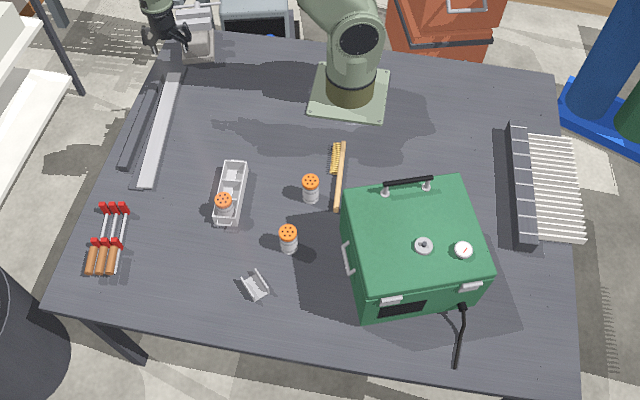

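View pics/side0.png

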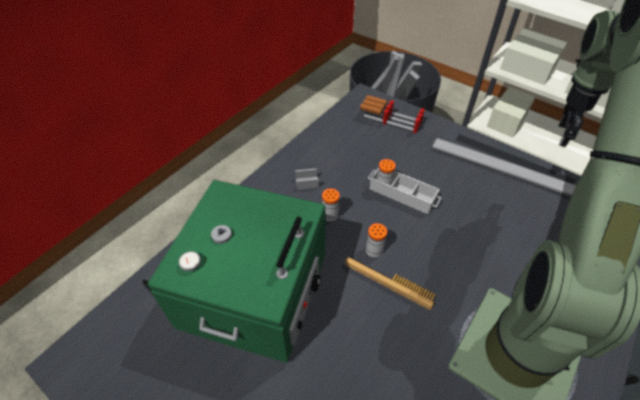

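Both pictures agree. The carrier is at about (230,190) in the scene view, with canister_c at its far end (223,201), and the loose canisters are at (311,188) and (288,238). The handle bar runs (385,188)–(432,180). The empty cells are the two nearest the robot. Next I'll look closer with the wrist camera.

```bash
cat > h.py <<'E'
from rig import bot
import cv2,numpy as np
from scipy.spatial.transform import Rotation as R
def q(a): return [np.cos(a/2),np.sin(a/2),0,0]
def toolT():
    T=np.eye(4);T[:3,:3]=R.from_quat(bot.current_ee_rot()).as_matrix();T[:3,3]=bot.current_eef_pos();return T
def shot(n,save=None):
    T=toolT() if n=="wrist" else None
    p=bot.read_camera(n); p["W"]=T@np.array(p["hand_eye"]) if n=="wrist" else np.array(p["world_from_camera"])
    if save: cv2.imwrite(f"pics/{save}.png",p["pixels"][:,:,::-1])
    return p
def proj(p,X):
    X=np.atleast_2d(X);c=(np.c_[X,np.ones(len(X))]@np.linalg.inv(p["W"]).T)[:,:3]
    s=np.c_[c[:,0]/-c[:,2],-c[:,1]/-c[:,2]];s*=1+p["k1"]*(s**2).sum(1,keepdims=True)
    f=200/np.tan(np.radians(p["fov_y"])/2);return s*f+[p["cx"],p["cy"]]
def pin(p,t,m=.4):
    k={a:p[a] for a in p if a!="W"}
    return [(np.round(r["xyz"],4),round(r["p"],2)) for r in bot.pinpoint(k,t) if r["p"]>m]
def draw(p,Xs,name,cols=None):
    im=p["pixels"][:,:,::-1].copy()
    for L in Xs: cv2.polylines(im,[np.round(proj(p,L)).astype(int)],False,(255,0,255),1)
    cv2.imwrite(f"pics/{name}.png",im)
def circ(x,y,z,r=.025):
    t=np.linspace(0,2*np.pi,40);return np.c_[x+r*np.cos(t),y+r*np.sin(t),z+0*t]
def rect(x,y,z,a,lx,ly):
    P=np.array([[-1,-1],[1,-1],[1,1],[-1,1],[-1,-1]])*[lx/2,ly/2]
    c,s=np.cos(a),np.sin(a);P=P@np.array([[c,s],[-s,c]]);return np.c_[P+[x,y],np.full(5,z)]
E
python3 - <<'E'
from h import *
for p,a in [((.453,-.056,.053),.075),((.631,-.086,.053),.075),((.494,-.296,.2),.075),((.426,-.301,.057),.075),((.527,.214,.27),.32),((.527,.214,.27),.32-np.pi),((.52,.214,.31),.32)]:
    print(p,a,np.round(bot.solve_ik(p,q(a)),2) if bot.solve_ik(p,q(a)) is not None else None)
bot.move_to([.52,-.293,.25],q(.075))
p=shot("wrist","w1")
for t in ["carrier","cell0","canister_a"]: print(t,pin(p,t))
c=np.array([.494,-.296]);u=np.array([np.cos(.075),np.sin(.075)])
L=[rect(*c,.05,.075,.204,.07),rect(*c,0,.075,.204,.07),circ(*(c+.067*u),.098)]
draw(p,L,"w1d")
print(bot.current_clock(),bot.current_force())
E
```

```text
(0.453, -0.056, 0.053) 0.075 [ 0.01  0.88  0.07  2.08 -0.29  0.2  -1.15]
(0.631, -0.086, 0.053) 0.075 [ 0.01  1.04  0.18  1.4  -0.23  0.72 -1.22]
(0.494, -0.296, 0.2) 0.075 [ 0.44  0.75  0.09  1.53 -0.08  0.87 -0.94]
(0.426, -0.301, 0.057) 0.075 [ 0.52  0.91  0.06  1.85 -0.12  0.39 -0.83]
(0.527, 0.214, 0.27) 0.32 [-0.46  0.66  0.04  1.45 -0.03  1.04 -1.67]
(0.527, 0.214, 0.27) -2.8215926535897933 [ 0.05  0.85 -1.13  1.43  0.77  1.35  0.78]
(0.52, 0.214, 0.31) 0.32 [-0.41  0.61 -0.07  1.39  0.05  1.14 -1.74]
carrier [(array([ 0.4937, -0.2921,  0.0011]), 0.75)]
cell0 [(array([ 0.4959, -0.2965,  0.0062]), 0.85), (array([ 4.267e-01, -2.962e-01,  2.000e-04]), 0.69)]
canister_a [(array([ 0.632 , -0.0858, -0.0024]), 0.9), (array([ 4.515e-01, -5.460e-02, -2.000e-04]), 0.8), (array([ 5.626e-01, -2.903e-01, -1.000e-04]), 0.74)]
3.5083 [-0.34368687 -0.41385313  0.75845131]
```

View pics/w1d.png

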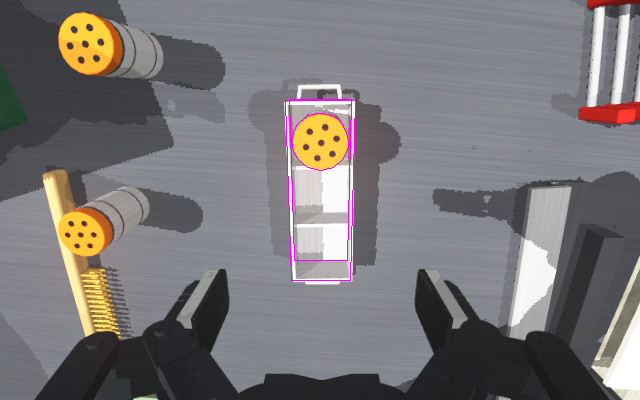

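The carrier model projects within about a pixel of the picture: outline (285–355, 100–283), canister_c at (320,141). Now I'll pick the nearer canister and place it.

```bash
cat >> h.py <<'E'
A=.075;U=np.array([np.cos(A),np.sin(A)]);C1=np.array([.494,-.2955]);C0=C1-.067*U
def pick(c):
    bot.move_gripper(.078)
    bot.move_to([*c,.19],q(A))
    hit=bot.move_straight([*c,.058],feed=.12,force_limit=12)
    g=bot.move_gripper(.03,50)
    print("pick hit",hit,"gap",bot.current_finger_gap(),np.round(bot.current_eef_pos(),4))
    f0=bot.current_force()
    bot.move_straight([*c,.21],feed=.15)
    print("df",np.round(np.array(bot.current_force())-f0,2),bot.current_finger_gap())
def place(c):
    bot.move_to([*c,.21],q(A))
    shot("wrist",f"pl{int(bot.current_clock()*10)}")
    hit=bot.move_straight([*c,.075],feed=.12,force_limit=12)
    print("first",hit,bot.current_eef_pos()[2])
    if hit: return False
    hit=bot.move_straight([*c,.056],feed=.02,force_limit=6)
    print("down",hit,np.round(bot.current_eef_pos(),4),np.round(bot.current_force(),2),bot.current_clock())
    return hit
E
python3 - <<'E'
from h import *
pick([.4525,-.0555])
print(place(C0),bot.current_clock())
p=shot("wrist","w2");shot("scene","s2")
E
ls pics
```

```text
pick hit False gap 0.048698659256138276 [ 0.4528 -0.0555  0.0585]
df [  0.64  -0.71 -15.32] 0.048825480427159035
first False 0.07558074860167582
down True [ 0.4272 -0.3005  0.0616] [-0.54  1.48 10.06] 10.5167
True 10.5167
pl85.png
s2.png
scene0.png
side0.png
w1.png
w1d.png
w2.png
wrist0.png
```

View pics/w2.png

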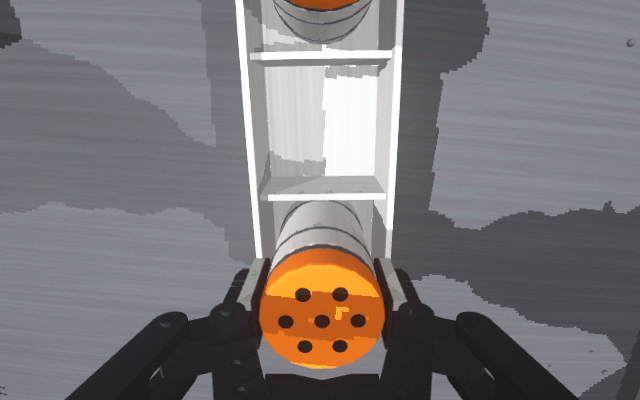

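View pics/s2.png

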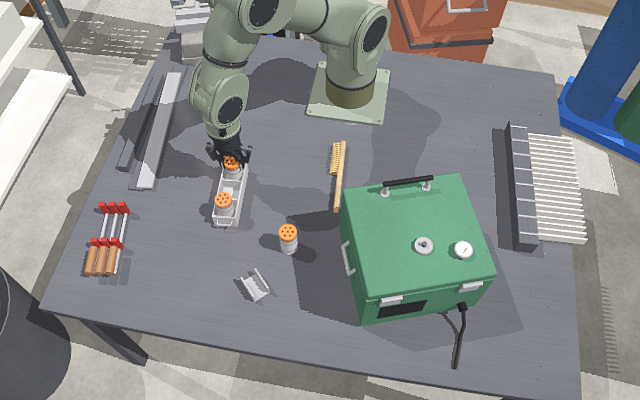

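It touched down at TCP z = 61.6 mm, against 61.5 expected for the cell floor. The canister is upright inside the cell (320,310). Releasing it, then on to the second.

```bash
python3 - <<'E'
from h import *
bot.move_gripper(.072)
bot.move_straight([*C0,.19],feed=.15)
pick([.6315,-.086])
print(place(C1),bot.current_clock())
p=shot("wrist","w3")
E
```

```text
pick hit False gap 0.04867655080686704 [ 0.6318 -0.086   0.0586]
df [  1.11   0.6  -10.5 ] 0.04873598854375569
first False 0.07562528922898179
down True [ 0.494  -0.2955  0.0616] [-0.6   0.21 10.76] 19.125
True 19.125
```

View pics/w3.png

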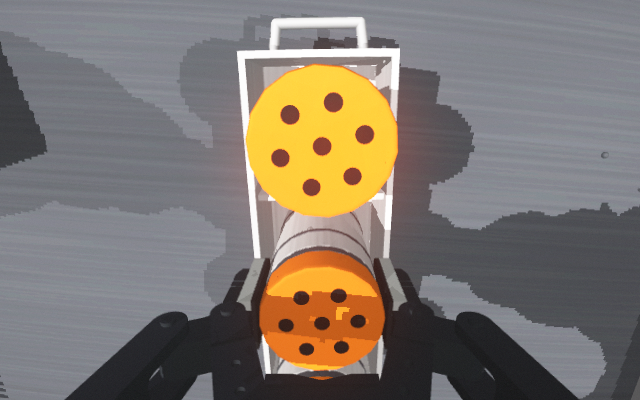

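Second canister also touched down at 61.6 mm, standing in the middle cell between its neighbours. I'll release it, rise, and verify, then measure the handle.

```bash
python3 - <<'E'
from h import *
bot.move_gripper(.072)
bot.move_straight([*C1,.36],feed=.18)
p=shot("wrist","w4")
S={n:shot(n,n+"4") for n in ["scene","side"]}
for n,p in S.items():
    print(n,[pin(p,t) for t in ["oven_handle","oven_lid"]])
    r=bot.trace({k:p[k] for k in p if k!="W"},"oven_handle")
    for k in r[:2]:print(k["p"],k["region"].sum(),cv2.boundingRect(k["region"].astype(np.uint8)))
for yaw in [.32,.15]:
  for s in (1,-1):
    for z in (.26,.40):
      j=bot.solve_ik([.527,.214,z],q(yaw+s*np.pi/2)); print(yaw,s,z,None if j is None else np.round(j,2))
print(bot.current_clock())
E
```

```text
scene [[(array([0.5318, 0.2139, 0.2803]), 0.8)], [(array([0.6394, 0.2523, 0.2049]), 0.84), (array([ 0.4972, -0.2951,  0.003 ]), 0.63)]]
0.91 14101 (343, 174, 153, 125)
side [[(array([0.528 , 0.2122, 0.2799]), 0.6)], [(array([0.6351, 0.2492, 0.2007]), 0.79)]]
0.63 16385 (148, 180, 177, 147)
0.32 1 0.26 [-0.25  0.68 -0.37  1.46  0.27  1.05 -0.36]
0.32 1 0.4 [-0.27  0.58 -0.36  1.14  0.2   1.45 -0.29]
0.32 -1 0.26 [-0.93  0.98  1.3   1.48 -0.95  1.4  -2.41]
0.32 -1 0.4 [-0.89  0.82  1.3   1.16 -0.79  1.66 -2.61]
0.15 1 0.26 [-0.27  0.68 -0.33  1.46  0.24  1.05 -0.51]
0.15 1 0.4 [-0.29  0.58 -0.32  1.14  0.18  1.45 -0.44]
0.15 -1 0.26 [-0.93  0.98  1.3   1.48 -0.95  1.4  -2.58]
0.15 -1 0.4 [-0.89  0.82  1.3   1.16 -0.79  1.66 -2.78]
21.7917
```

View pics/w4.png

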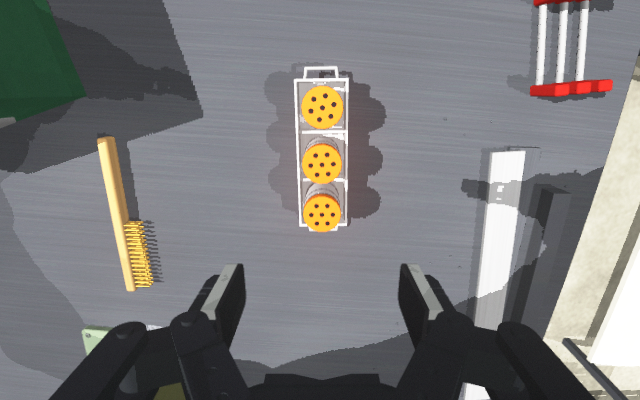

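View pics/scene4.png

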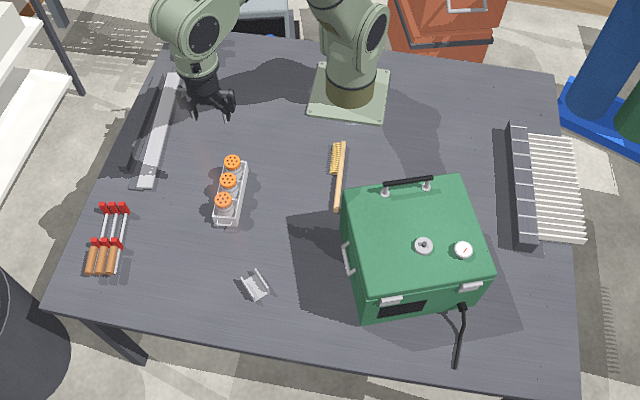

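All three canisters stand upright in the carrier: (322,107), (322,163) and (322,213) in the wrist view. Next, the oven's yaw from the black bar's pixels.

```bash
cat >> h.py <<'E'
def ray(p,uv,z):
    uv=np.atleast_2d(uv).astype(float);f=200/np.tan(np.radians(p["fov_y"])/2)
    d=(uv-[p["cx"],p["cy"]])/f;s=d.copy()
    for _ in range(15): s=d/(1+p["k1"]*(s**2).sum(1,keepdims=True))
    v=np.c_[s[:,0],-s[:,1],-np.ones(len(s))]@p["W"][:3,:3].T;o=p["W"][:3,3]
    return o+v*((z-o[2])/v[:,2])[:,None]
def bar(p,box,z=.28,thr=60):
    x0,y0,x1,y1=box;im=p["pixels"][y0:y1,x0:x1].max(2)<thr
    n,l,st,c=cv2.connectedComponentsWithStats(im.astype(np.uint8));k=1+np.argmax(st[1:,4])
    v,u=np.nonzero(l==k);X=ray(p,np.c_[u+x0,v+y0],z)[:,:2]
    m=X.mean(0);w,V=np.linalg.eigh(np.cov((X-m).T));d=V[:,1];d=d*np.sign(d[1]);t=(X-m)@d
    mid=m+d*(t.max()+t.min())/2
    return mid,np.arctan2(-d[0],d[1]),np.ptp(t),np.ptp((X-m)@V[:,0]),len(v)
def lidlines(h,yaw):
    c,s=np.cos(yaw),np.sin(yaw);o=np.array(h)+.115*np.array([c,s]);b=np.array([-s,c])*.065
    return [rect(*o,.235,yaw,.3,.32),np.r_[[[*(np.array(h)-b),.28]],[[*(np.array(h)+b),.28]]]]
E
python3 - <<'E'
from h import *
s=shot("scene");print(bar(s,(375,170,440,198)))
d=shot("side");print(bar(d,(272,212,306,280)))
for y in [.28,.32,.36]:
  pass
h,y=bar(s,(375,170,440,198))[:2]
draw(s,lidlines(h,y),"s5");draw(d,lidlines(h,y),"d5")
a=cv2.imread("pics/s5.png")[150:340,300:520];b=cv2.imread("pics/d5.png")[160:350,140:360]
cv2.imwrite("pics/sd5.png",cv2.resize(np.hstack([a,b]),None,fx=1.8,fy=1.8))
E
```

```text
(array([0.53342557, 0.21144132]), np.float64(0.30688283001012395), np.float64(0.1268082532424655), np.float64(0.014080629456939942), 94)
(array([0.52975391, 0.21208152]), np.float64(0.3434250858431623), np.float64(0.13372061386538742), np.float64(0.016689083170955354), 313)
```

View pics/sd5.png

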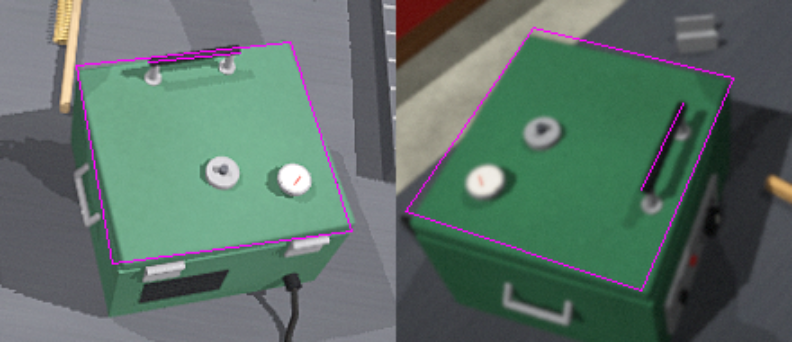

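```bash
python3 - <<'E'
from h import *
Y=.325
bot.move_to([.531,.212,.41],q(Y+np.pi/2))
p=shot("wrist","w6");print(pin(p,"oven_handle"),bot.current_clock())
draw(p,lidlines([.531,.212],Y),"w6d")
E
```

```text
[(array([0.5272, 0.2135, 0.2782]), 0.61)] 23.85
```

View pics/w6d.png

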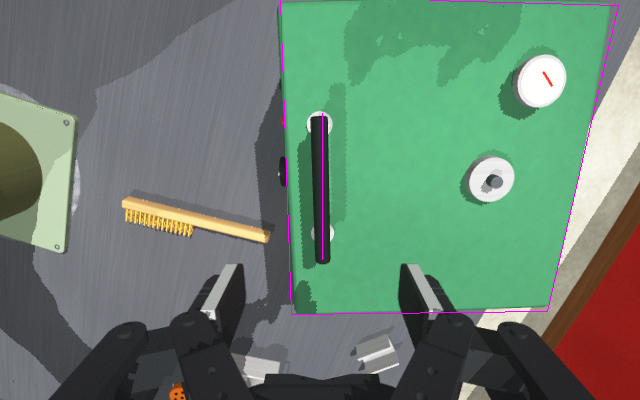

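The bar shows at (318,118)–(323,262), about 2 px off the model. I'll refit from this view and grasp.

```bash
python3 - <<'E'
from h import *
p=shot("wrist")
for z in (.28,.287): print(bar(p,(308,112,333,268),z=z,thr=55))
print(bot.current_eef_pos())
E
```

```text
(array([0.53107414, 0.20849846]), np.float64(0.3492675455836491), np.float64(0.1314132094788359), np.float64(0.013666374658227828), 2213)
(array([0.53041095, 0.21053227]), np.float64(0.3492675455836489), np.float64(0.12804148836758394), np.float64(0.013315731034712584), 2213)
[0.53128137 0.21130376 0.40991385]
```

```bash
python3 - <<'E'
from h import *
Y=.335;h=[.5305,.210]
bot.move_gripper(.06)
bot.move_to([*h,.36],q(Y+np.pi/2))
print(bot.move_straight([*h,.261],feed=.1,force_limit=10),np.round(bot.current_eef_pos(),4))
f0=np.array(bot.current_force());m0=np.array(bot.current_ft_torque())
bot.move_gripper(.0,20)
print(bot.current_finger_gap(),np.round(bot.current_force()-f0,2),np.round(bot.current_ft_torque()-m0,2),np.round(bot.current_eef_pos(),4),bot.current_clock())
shot("wrist","w7");shot("side","d7")
E
```

```text
False [0.5307 0.2101 0.2616]
0.01311022878188093 [3.1  1.12 0.67] [ 0.29 -0.78  0.02] [0.5309 0.2101 0.2613] 26.1083
```

View pics/w7.png

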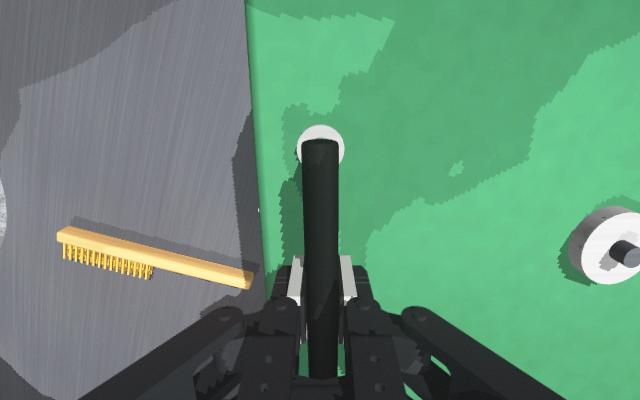

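View pics/d7.png

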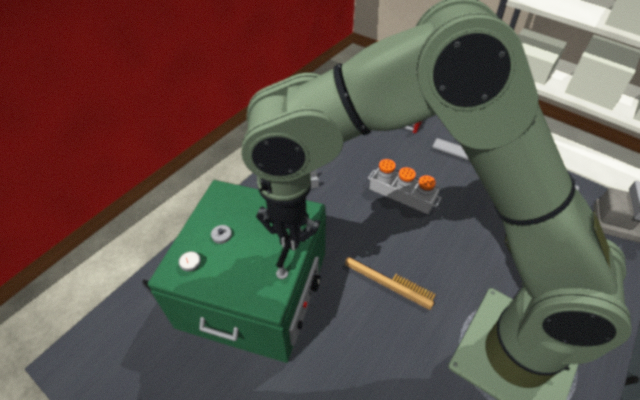

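The bar is centred between the pads: gap 13.1 mm, only 3 N side force. Tighten and break the seal slowly along the hinge arc, watching the force.

```bash
python3 - <<'E'
from h import *
Y=.335
bot.move_gripper(.0,90)
T0=toolT();np.save("T0.npy",T0);f0=np.array(bot.current_force());np.save("f0.npy",f0)
ex=np.array([np.cos(Y),np.sin(Y),0]);ey=np.array([-np.sin(Y),np.cos(Y),0])
H=T0[:3,3]+ex*.265;H[2]=.205
for th in [.008,.016,.024,.034,.055,.08,.1]:
    Rr=R.from_rotvec(ey*th)
    P=H+Rr.apply(T0[:3,3]-H);o=(Rr*R.from_matrix(T0[:3,:3])).as_quat()
    s=bot.move_straight(P,o,feed=.02)
    e=np.array(bot.current_eef_pos())
    print(th,"dz",round((e-T0[:3,3])[2]*1e3,1),"err",np.round((e-P)*1e3,1),np.round(np.array(bot.current_force())-f0,1),round(bot.current_finger_gap(),4),bot.current_clock())
    if np.abs(np.array(bot.current_force())-f0).max()>60: print("stop");break
for n in ["scene","side","wrist"]:
    p=shot(n,n+"8");print(n,pin(p,"oven_handle",.2),pin(p,"oven_lid",.2))
E
```

```text
0.008 dz 1.7 err [-0.1 -0.1 -0.4] [ -0.9  -0.4 -11.9] 0.0114 26.7083
0.016 dz 3.8 err [-0.1 -0.  -0.4] [ -0.9   0.5 -13.2] 0.0112 26.9667
0.024 dz 6.7 err [0.1 0.  0.3] [-2.1 -1.2 -5.1] 0.0117 27.225
0.034 dz 9.2 err [0.  0.1 0.2] [-1.4  0.1 -5.6] 0.0112 27.5083
0.055 dz 14.3 err [-0.1 -0.  -0.2] [ -2.1   0.1 -10.8] 0.011 27.9417
0.08 dz 20.9 err [-0.1  0.1 -0.1] [ -2.6   1.1 -10.7] 0.011 28.4333
0.1 dz 26.1 err [-0.1  0.1 -0.1] [ -4.1   2.2 -11. ] 0.0109 28.8583
scene [(array([0.5387, 0.2184, 0.3051]), 0.63)] [(array([0.6387, 0.2532, 0.2211]), 0.68)]
side [(array([0.5361, 0.2131, 0.3062]), 0.72)] [(array([0.6362, 0.247 , 0.2197]), 0.9)]
wrist [] [(array([0.6437, 0.2537, 0.2181]), 0.67)]
```

View pics/side8.png

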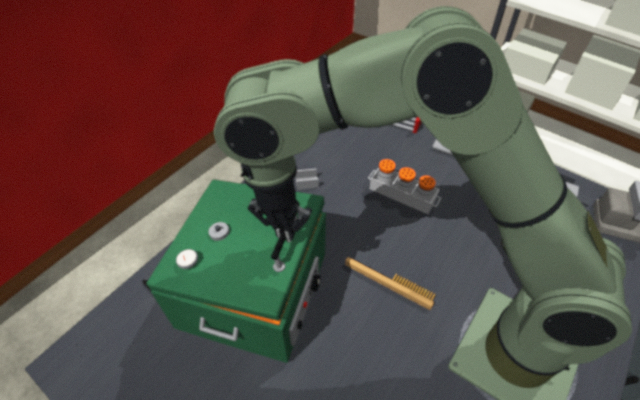

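View pics/scene8.png

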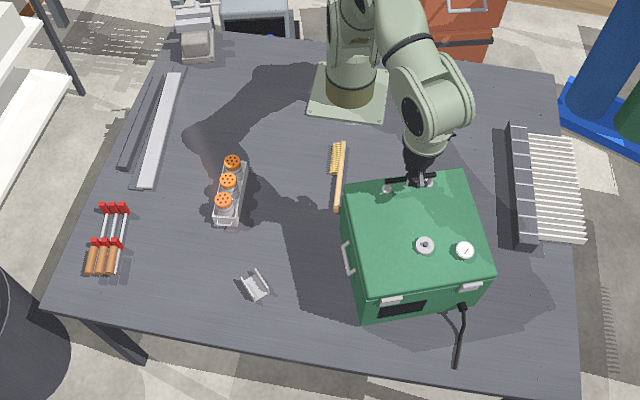

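View pics/wrist8.png

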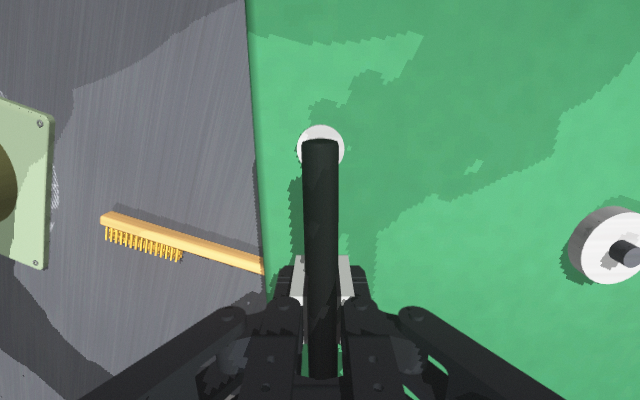

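The lid is ajar, with a gap showing along its side at (210–280, 305–322) in the side view. The handle rose from z 0.280 to 0.306, which is a tilt of about 0.1 rad. The bar sits in the gripper exactly as before the lift. A short hold check, then hand in.

```bash
python3 - <<'E'
from h import *
bot.dwell(1.0)
print(np.round(bot.current_eef_pos()-np.load("T0.npy")[:3,3],4),np.round(bot.current_force()-np.load("f0.npy"),1),bot.current_finger_gap(),np.abs(bot.current_qvel()).max(),bot.current_clock())
p=shot("side");print(pin(p,"oven_handle",.2),pin(p,"canister_a"),pin(p,"channel"),pin(p,"wire_brush"))
bot.finish_job()
E
```

```text
[0.0065 0.0024 0.0262] [ -5.3   3.6 -11.3] 0.01140519243782724 0.0019000404698170652 30.3083
[(array([0.5375, 0.2171, 0.3031]), 0.78)] [(array([ 0.4938, -0.2943,  0.0025]), 0.75), (array([ 0.4228, -0.2997,  0.0038]), 0.74), (array([ 0.5636, -0.2924,  0.0028]), 0.71)] [(array([ 7.690e-01, -1.508e-01, -3.000e-04]), 0.89)] [(array([0.3646, 0.0252, 0.0009]), 0.68)]
the job is handed in; nothing more can be done
```

The job is handed in at about 30 s: both loose canisters are in the carrier and the gripper is holding the oven lid about 30 mm open.

- **Canisters:** I set both down slowly until they touched the cell floor, one in the end cell and one in the middle. The last camera views show all three standing upright in their cells.
- **Lid:** the seal let go at about 4–7 mm of rise. The highest force I read was 13 N, sampled only between moves, so the true peak may be higher. The handle is now 26 mm up, which puts the front edge at about 30 mm. The lid held steady over a 1 s check with a firm grip.
- **Left alone:** the third canister, brush and offcut still measure where they started.
- **Didn't match:** while holding the lid, the force reads about 11 N instead of the 4–6 N expected from its weight. I put that down to a slight misalignment with the hinge or sensor bias, but did not check. The last handle height from the camera was also 3 mm below the arm's own reading, which is within the camera's error.

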